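# Re-order three threads and ring for the tailor

## Task

Enter the tailor's thread order with light presses of a fingertip, never pinching or lifting anything: press the yellow cap fully down on the stand that carries the navy thread, then the one at the white thread, then the one at the red thread, and last ring the near counter bell, the one in line with the stands, by pressing its top button to call the tailor. Each cap stays down by itself. Leave the spools untouched and standing, the bell in its place, and the other things on the counter as they are.

Things in the scene. Friction and masses are not known exactly. Their poses are not given: they have to be found in the camera images.
- navy_stand: Grey weighted stand that carries the navy thread, 130 x 64 mm, deck 22 mm above the counter; does not move. Origin: centre of its underside; x along its 130 mm: yellow push cap at x = -36 mm, spool at x = +34 mm on a flat round navy mat, 52 mm across; z up. The three stands are alike; only thread and mat colour differ; places are swapped.
- navy_cap_top (a point): Centre of the top face of the round yellow push cap (29 mm across) on the navy stand; 35 mm above the counter when up, 28 mm when fully down. Moves with the cap. It is pressed straight down.
- navy_cap (a joint): How far that cap is pressed in, m: 0 up, 0.007 fully down on a hard stop. It resists with about 3 N of friction and, like a latching switch, stays where it is left; it does not spring back.
- navy_spool: Loose wooden spool of navy thread, 29 mm across, 46 mm tall, 22 g, standing upright on its stand (its top 68 mm above the counter). Origin: centre of its underside, z up. Not to be touched, lifted or tipped.
- white_stand: Grey weighted stand that carries the white thread, 130 x 64 mm, deck 22 mm above the counter; does not move. Origin: centre of its underside; x along its 130 mm: yellow push cap at x = -36 mm, spool at x = +34 mm on a flat round white mat, 52 mm across; z up. The three stands are alike; only thread and mat colour differ; places are swapped.
- white_cap_top (a point): Centre of the top face of the round yellow push cap (29 mm across) on the white stand; 35 mm above the counter when up, 28 mm when fully down. Moves with the cap. It is pressed straight down.
- white_cap (a joint): How far that cap is pressed in, m: 0 up, 0.007 fully down on a hard stop. It resists with about 3 N of friction and, like a latching switch, stays where it is left; it does not spring back.
- white_spool: Loose wooden spool of white thread, 29 mm across, 46 mm tall, 22 g, standing upright on its stand (its top 68 mm above the counter). Origin: centre of its underside, z up. Not to be touched, lifted or tipped.
- red_stand: Grey weighted stand that carries the red thread, 130 x 64 mm, deck 22 mm above the counter; does not move. Origin: centre of its underside; x along its 130 mm: yellow push cap at x = -36 mm, spool at x = +34 mm on a flat round red mat, 52 mm across; z up. The three stands are alike; only thread and mat colour differ; places are swapped.
- red_cap_top (a point): Centre of the top face of the round yellow push cap (29 mm across) on the red stand; 35 mm above the counter when up, 28 mm when fully down. Moves with the cap. It is pressed straight down.
- red_cap (a joint): How far that cap is pressed in, m: 0 up, 0.007 fully down on a hard stop. It resists with about 3 N of friction and, like a latching switch, stays where it is left; it does not spring back.
- red_spool: Loose wooden spool of red thread, 29 mm across, 46 mm tall, 22 g, standing upright on its stand (its top 68 mm above the counter). Origin: centre of its underside, z up. Not to be touched, lifted or tipped.
- call_bell: Loose counter bell, silver dome on a black base, 84 mm across, 62 mm tall, 0.21 kg, in line with the stands (another bell, far back by the card holder, is scenery). Origin: centre of its underside, z up.
- bell_top (a point): Centre of the top of the bell's brass push button (19 mm across) at rest, 62 mm above the counter.
- call_bell_button (a joint): Travel of the bell's push button, m: 0 at rest, 0.0012 fully pressed; a spring returns it (about 5 N presses it fully). The bell rings when it is pressed most of the way.
- rubber_stamp: Loose wooden rubber stamp, 25 x 52 x 69 mm, close behind the stands; a bystander. Origin: centre of its underside.
- tape_measure: Loose yellow pocket tape measure, 74 x 33 x 62 mm, close behind the stands; a bystander. Origin: centre of its underside.
- button_tin: Loose round dark-blue tin, 72 mm across, 33 mm tall, close behind the stands; a bystander. Origin: centre of its underside.

How it is judged:
By the outcome, as a careful person would: the job done as asked, in the order asked, and still so for the second after the job is handed in, with the robot touching nothing.
It also fails if it takes over 56 s, if anything falls off the work surface, if the arm or the gripper's body presses on something with over 40 N, if the wrist force passes 120 N, or if a joint passes its speed limit or range.

## Robot

A 6-joint arm with a two-finger parallel gripper is mounted at the origin on a cart in front of the work surface, level with it; the furniture and walls round the work are solid. World frame = base frame: x ahead of the robot, y to its left, z up, the work surface at z = 0. Lengths are in m, angles in rad, forces in N, time in s.
With the tool pointing down it reaches from about 0.375 to 0.75 m from the base axis. Payload 9 kg.
Tool frame: the origin (TCP) lies on the centre line of the jaws, within the pads' length; the fingertips stand 19 mm ahead of it and the grasp point (between the pads) is the TCP; z points along the fingers, y is the line along which they close (so a half turn about z gives the same grasp; the last joint's range is limited). The gripper opens to 85 mm and grips with 20 to 120 N. Pads are 22 mm wide; open, the fingers measure 114 mm over their backs; the gripper's body (76 mm by 85 mm) begins 54 mm behind the grasp point. The pads swing forward as they close: fully open they stand 13 mm farther back than shut.
Start: joints at [-1.558, 0.104, 0.097, 1.564, 0, 1.353], TCP at [0.137, -0.584, 0.25] pointing down, gripper open.
Joint ranges: [-2.99, 2.99], [-0.84, 1.86], [-1.1, 1.16], [-1.84, 2.11], [-1.51, 1.56], [-3.14, 3.14]. Speed limits (rad/s): [2.22, 2.22, 2.57, 3.14, 3.14, 3.14].

## Interface

Orientations are given as a rotation vector (axis times angle).
In Python, from bench import bot gives the robot as it stands.
- The arm moves only by the shell command python3 -m pendant 'ROWS' [OPENING] [FORCE]. ROWS is JSON, a list of rows, each a list of 2 entries, a list of its own where there are three numbers: the shift along the tool's x, y, z in units of 60 mm (1.0 is 60 mm), then the turn, a rotation vector about the tool's x, y, z in units of 5 degrees (1.0 is 5 degrees). A call has 1 to 10 rows; each row shifts and turns the commanded pose from where the row before left it, along the tool's axes as they then stand; what a row does not reach is not made up. A row lasts 1/8 s, in which the tool goes at most 62.5 mm and 10.7 degrees, less where a joint would pass 70% of its speed; a pose out of reach is approached as far as the arm can. A call is refused whole if a number of a shift passes 1 or a number of a turn 1, either way. A call with a gripper value outside its range is refused whole. OPENING is the finger opening in mm, from 0 to 85.4, set as the call begins (- or left out, the last holds). The fingers move at their own pace and stop on an object; FORCE is the grip in N (left out, the last holds). Time passes only in rows, so rows that do not move let the fingers close. It gives the time, the measured TCP pose, the force, the opening and the grip force at its end, in the units of the state.
- bot.sense(): the state, without advancing time (a new reading comes with each control period).
- bot.grab_frame(name): name is "scene" or "top" or "wrist"; returns the picture (400x640x3 uint8, red, green, blue); there is no depth.
- bot.camera_params(name): a dict with "K" (3x3 intrinsics, pixels), "k1" (the pictures are not rectified: a ray, as slopes to the right and down, at radius r is drawn at 1 + k1 r^2 times it, then the intrinsics apply), "world_from_camera" (4x4, takes a point from camera to world coordinates). Camera axes: x right, y down, z forward; pixel columns grow to the right and rows downward; lengths in m; the calibration is good to about 2 mm. A picture is of the moment at which its call begins: read the wrist's pose just before it. camera_params takes no time and is no camera call; for the wrist camera it gives the pose at the moment of the call.
- bot.sign_off(): hands the job in; it is judged then, once.
The state is a dict: "time_s": time; "joint_pos": joint angles; "qd": joint speeds; "effort": joint torques, N m; "position": TCP position; "tcp_rot": TCP orientation; "ft_force": force on the tool from outside, world axes, zero at the start; "wrist_torque": the same for the moment, N m; "gripper_width": opening from 0.0 (shut) to 1.0 (fully open); "gripper_force": force on a finger pad.
Only numpy, scipy, OpenCV 4.12 (cv2) and the standard library are available. Lean on these libraries where they do the work, as an engineer would, in place of code of your own. Each camera call takes 0.05 s, during which the arm holds its last target. There are 200 camera calls.

## Working session

There is one attempt and no reset: what is moved stays moved. The work goes in short steps, Python scripts to look and compute and a shell command to move; the robot and the scene stay as the last step left them, time stands still between calls to the robot, and variables do not carry over. Pictures are saved under pics/ and viewed, at most 10 in all, crops included, and the job is handed in when it is done.

```bash
mkdir -p pics
cat > h.py <<'E'
import numpy as np, cv2
from bench import bot
from scipy.spatial.transform import Rotation as R
def px2w(cam,u,v,z,P=None):
    P=P or bot.camera_params(cam);K=np.array(P["K"]);k=P["k1"];T=np.array(P["world_from_camera"])
    d=np.array([(u-K[0,2])/K[0,0],(v-K[1,2])/K[1,1]]);s=d.copy()
    for _ in range(30): s=d/(1+k*(s@s))
    r=T[:3,:3]@np.array([s[0],s[1],1]);o=T[:3,3]
    return o+r*(z-o[2])/r[2]
def save(cam,name):
    f=bot.grab_frame(cam);cv2.imwrite(f"pics/{name}.png",f[:,:,::-1]);return f
E
python3 - <<'E'
from h import *
for c in("scene","top"):
    save(c,c);P=bot.camera_params(c);print(c,P["K"],P["k1"],np.round(P["world_from_camera"],3).tolist())
s=bot.sense();print(s)
E
```

```text
scene [[394.29516452   0.         315.49432729]
 [  0.         394.29516452 196.6736801 ]
 [  0.           0.           1.        ]] -0.01842672020659966 [[-0.713, -0.494, 0.497, 0.103], [-0.701, 0.507, -0.502, 0.568], [-0.003, -0.706, -0.708, 0.689], [0.0, 0.0, 0.0, 1.0]]
top [[412.68811073   0.         320.94482244]
 [  0.         412.68811073 198.34104707]
 [  0.           0.           1.        ]] -0.04040977695653751 [[-0.065, -0.974, 0.215, 0.372], [-0.998, 0.064, -0.011, 0.15], [-0.003, -0.216, -0.976, 1.006], [0.0, 0.0, 0.0, 1.0]]
{'time_s': 0.1, 'joint_pos': array([-1.55770508e+00,  1.04628168e-01,  9.65303429e-02,  1.56392104e+00,
       -2.76951665e-06,  1.35309029e+00]), 'qd': array([ 2.57642587e-03, -1.33296562e-04,  1.84384395e-03,  1.72136285e-04,
       -3.76227990e-05,  2.51828077e-05]), 'effort': array([ 5.86830574e-03, -5.58210254e+01,  5.04718530e+01,  1.32941568e-02,
       -2.59532017e-04,  3.18637468e-06]), 'position': array([ 0.13725332, -0.58379167,  0.24959758]), 'tcp_rot': array([-3.11948945e+00, -3.61591373e-01, -1.91722991e-04]), 'ft_force': array([-0.72435739,  0.27893287,  0.08101298]), 'wrist_torque': array([ 0.02691232,  0.04433534, -0.01032686]), 'gripper_force': 0.0, 'gripper_width': 0.9993847589804902}
```

View pics/top.png

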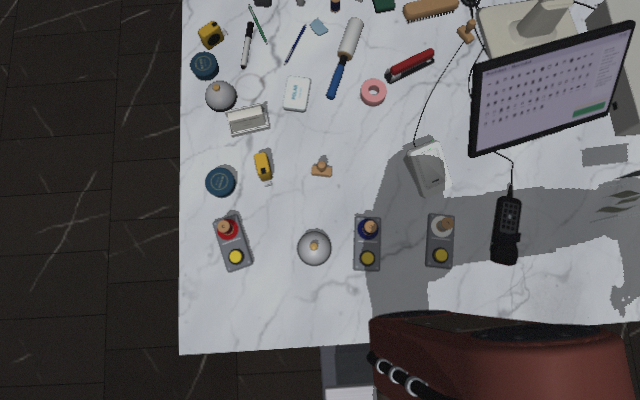

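View pics/scene.png

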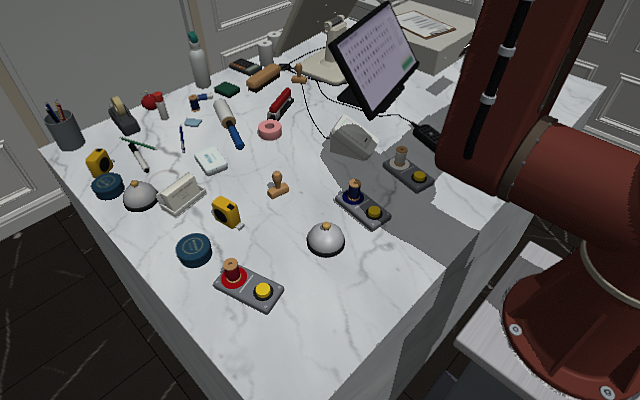

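The top view shows the caps at about (236,257) red, (367,258) navy and (441,255) white. The bell button is at (314,245). The scene view shows the same layout: red (263,291), navy (374,212), white (419,177), bell button (326,226). I'll refine these with colour centroids.

Run:
```python
from h import *
seed={"top":dict(navy=(367,258),white=(441,255),red=(236,257),bell=(314,245)),"scene":dict(navy=(374,212),white=(419,177),red=(263,291),bell=(326,226))}
for c in seed:
    im=cv2.imread(f"pics/{c}.png");h=cv2.cvtColor(im,cv2.COLOR_BGR2HSV)
    for n,(u,v) in seed[c].items():
        m=cv2.inRange(h,(24,140,60),(34,255,255)) if n!="bell" else cv2.inRange(h,(8,70,60),(28,255,255))
        w=np.zeros_like(m);cv2.circle(w,(u,v),14 if n!="bell" else 9,255,-1);ys,xs=np.nonzero(m&w)
        if len(xs)==0: print(c,n,"none");continue
        z=.062 if n=="bell" else .035
        print(c,n,len(xs),xs.mean().round(1),ys.mean().round(1),(xs.min(),xs.max(),ys.min(),ys.max()),px2w(c,xs.mean(),ys.mean(),z).round(4))
t=cv2.imread("pics/top.png")[205:280,205:465]
cv2.imwrite("pics/topc.png",cv2.resize(t,None,fx=3,fy=3,interpolation=cv2.INTER_CUBIC))
s=bot.sense();print(R.from_rotvec(s["tcp_rot"]).as_matrix().round(3))
P=bot.camera_params("wrist");print(np.round(P["world_from_camera"],3))
```

```text
top navy 120 367.1 257.6 (np.int64(361), np.int64(373), np.int64(252), np.int64(263)) [0.437  0.0399 0.035 ]
top white 118 440.7 254.7 (np.int64(435), np.int64(446), np.int64(249), np.int64(260)) [ 0.4323 -0.1332  0.035 ]
top red 132 235.1 256.1 (np.int64(229), np.int64(241), np.int64(250), np.int64(262)) [0.4604 0.3482 0.035 ]
top bell 47 313.4 245.7 (np.int64(310), np.int64(317), np.int64(242), np.int64(249)) [0.4703 0.1631 0.062 ]
scene navy 117 373.8 211.0 (np.int64(368), np.int64(380), np.int64(206), np.int64(216)) [0.4349 0.0447 0.035 ]
scene white 97 419.2 175.5 (np.int64(414), np.int64(425), np.int64(171), np.int64(180)) [ 0.4296 -0.1282  0.035 ]
scene red 191 262.7 289.9 (np.int64(255), np.int64(270), np.int64(283), np.int64(297)) [0.4579 0.3525 0.035 ]
scene bell 51 326.0 225.2 (np.int64(322), np.int64(330), np.int64(222), np.int64(229)) [0.4676 0.1679 0.062 ]
[[ 0.973  0.229 -0.   ]
 [ 0.229 -0.973  0.001]
 [ 0.    -0.001 -1.   ]]
[[ 0.228 -0.926 -0.3    0.213]
 [-0.974 -0.217 -0.069 -0.566]
 [-0.001  0.308 -0.952  0.375]
 [ 0.     0.     0.     1.   ]]
```

View pics/topc.png

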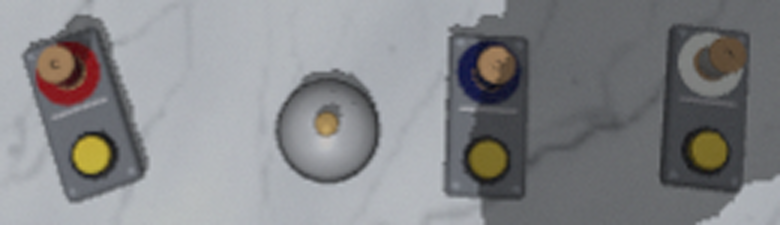

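The crop confirms the red, bell, navy, white layout from left to right, with the spools on the far side of the caps. Averaging both cameras gives navy (.436,.042), white (.431,-.131), red (.459,.350) and bell (.469,.1655). Next I close the gripper and turn the tool 77.5° so that tool x lies along world Y and tool y along world X. This also keeps joint 6 inside its range.

```bash
python3 -m pendant '[[[0,0,0],[0,0,-1]],[[0,0,0],[0,0,-1]],[[0,0,0],[0,0,-1]],[[0,0,0],[0,0,-1]],[[0,0,0],[0,0,-1]],[[0,0,0],[0,0,-1]],[[0,0,0],[0,0,-1]],[[0,0,0],[0,0,-1]],[[0,0,0],[0,0,-1]],[[0,0,0],[0,0,-1]]]' 0 20
python3 -m pendant '[[[0,0,0],[0,0,-1]],[[0,0,0],[0,0,-1]],[[0,0,0],[0,0,-1]],[[0,0,0],[0,0,-1]],[[0,0,0],[0,0,-1]],[[0,0,0],[0,0,-0.35]]]'
python3 -c "
from h import *
s=bot.sense();print(s['position'],s['joint_pos'],R.from_rotvec(s['tcp_rot']).as_matrix().round(3))"
```

```text
time_s: 1.35
position: [0.1372, -0.5839, 0.2498]
tcp_rot: [-2.673, -1.65, -0.001]
ft_force: [0.4, -1.1, 0.4]
gripper_width: -0.004
gripper_force: 0.0
time_s: 2.1
position: [0.1373, -0.5839, 0.2499]
tcp_rot: [-2.221, -2.222, -0.001]
ft_force: [0.1, -0.0, 0.2]
gripper_width: 0.005
gripper_force: 0.0
[ 0.13726681 -0.58393438  0.24991809] [-1.55769233e+00  1.04407490e-01  9.68778458e-02  1.56391732e+00
  1.18721789e-05  1.26460979e-02] [[-0.     1.     0.   ]
 [ 1.     0.     0.001]
 [ 0.001  0.    -1.   ]]
```

```bash
python3 -m pendant '[[[0.625,0.49,0],[0,0,0]],[[0.625,0.49,0],[0,0,0]],[[0.625,0.49,0],[0,0,0]],[[0.625,0.49,0],[0,0,0]],[[0.625,0.49,0],[0,0,0]],[[0.625,0.49,0],[0,0,0]],[[0.625,0.49,0],[0,0,0]],[[0.625,0.49,0],[0,0,0]]]'
python3 -m pendant '[[[0.68,0.133,0],[0,0,0]],[[0.68,0.133,0.2],[0,0,0]],[[0.68,0.133,0.3],[0,0,0]],[[0.68,0.133,0.3],[0,0,0]],[[0.68,0.133,0.3],[0,0,0]],[[0.68,0.133,0.3],[0,0,0]],[[0.68,0.133,0.3],[0,0,0]],[[0.68,0.133,0.3],[0,0,0]],[[0,0,0],[0,0,0]],[[0,0,0],[0,0,0]]]'
python3 -c "
from h import *
s=bot.sense();print(s['position'],s['joint_pos'])
for c in ('top','scene','wrist'): save(c,'n'+c)
a=cv2.imread('pics/nscene.png')[130:310,210:480];b=cv2.imread('pics/nwrist.png')
cv2.imwrite('pics/n2.png',np.hstack([cv2.resize(a,(420,280)),cv2.resize(b,(380,280))]))
"
```

```text
time_s: 3.1
position: [0.3733, -0.2829, 0.2502]
tcp_rot: [2.223, 2.219, -0.0]
ft_force: [0.8, -1.1, 0.0]
gripper_width: -0.002
gripper_force: 0.0
time_s: 4.35
position: [0.4366, 0.0419, 0.1304]
tcp_rot: [2.222, 2.221, -0.0]
ft_force: [1.4, 0.4, -0.5]
gripper_width: 0.0
gripper_force: 0.0
[0.43655919 0.04192824 0.13040403] [-2.03982769e-01 -3.98288324e-01 -5.77962017e-01  1.39111170e+00
 -3.75489605e-04  1.36728080e+00]
```

View pics/n2.png

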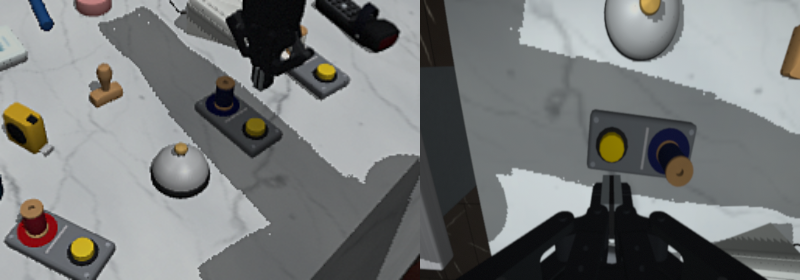

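The left half (scene view) shows the fingertips near crop (262,82), above the navy stand. In the right half (wrist view) the cap is at about (612,145), in line with the tips. I'll cross-check the cap position from the wrist view.

Run:
```python
from h import *
im=cv2.imread("pics/nwrist.png");h=cv2.cvtColor(im,cv2.COLOR_BGR2HSV)
m=cv2.inRange(h,(24,140,60),(34,255,255));n,_,st,ce=cv2.connectedComponentsWithStats(m)
for i in range(1,n):
    if st[i,4]>100: print(st[i],ce[i],px2w("wrist",*ce[i],.035))
u,v=210+262*270/420,130+82*180/280
print("tip",u,v,px2w("scene",u,v,.111))
P=bot.camera_params("wrist");print(px2w("wrist",(650-420)*640/380,5*400/280,.062))
```

```text
[ 302  189   43   43 1435] [322.74285714 210.36445993] [0.43666074 0.04075422 0.035     ]
tip 378.42857142857144 182.71428571428572 [0.44103966 0.03344389 0.111     ]
[0.46996304 0.16047187 0.062     ]
```

```bash
python3 -m pendant '[[[0,0,0.4],[0,0,0]],[[0,0,0.4],[0,0,0]],[[0,0,0.4],[0,0,0]],[[0,0,0],[0,0,0]],[[0,0,0.05],[0,0,0]],[[0,0,0.05],[0,0,0]],[[0,0,0],[0,0,0]]]'
python3 -m pendant '[[[0,0,0.04],[0,0,0]],[[0,0,0.03],[0,0,0]],[[0,0,0],[0,0,0]]]'
```

```text
time_s: 5.38
position: [0.4373, 0.0419, 0.053]
tcp_rot: [2.221, 2.22, 0.001]
ft_force: [0.6, -0.2, 2.8]
gripper_width: -0.006
gripper_force: 0.8
time_s: 5.75
position: [0.4367, 0.0422, 0.0481]
tcp_rot: [2.222, 2.221, 0.0]
ft_force: [1.1, -0.1, 2.3]
gripper_width: -0.002
gripper_force: 1.2
```

Contact is at the friction force, about 3 N. I keep going to the hard stop.

```bash
python3 -m pendant '[[[0,0,0.015],[0,0,0]],[[0,0,0.015],[0,0,0]],[[0,0,0],[0,0,0]]]'
```

```text
time_s: 6.12
position: [0.4368, 0.0421, 0.047]
tcp_rot: [2.222, 2.221, 0.0]
ft_force: [-0.5, -0.2, 10.2]
gripper_width: -0.003
gripper_force: 5.0
```

```bash
python3 -m pendant '[[[0,0,-0.4],[0,0,0]],[[0,0,-0.5],[0,0,0]],[[0,0,-0.5],[0,0,0]],[[-0.72,-0.025,0],[0,0,0]],[[-0.72,-0.025,0],[0,0,0]],[[-0.72,-0.025,0],[0,0,0]],[[-0.72,-0.025,0],[0,0,0]],[[0,0,0],[0,0,0]],[[0,0,0],[0,0,0]]]'
python3 - <<'E'
from h import *
im=save("wrist","w")[:,:,::-1];h=cv2.cvtColor(im,cv2.COLOR_BGR2HSV)
m=cv2.inRange(h,(24,140,60),(34,255,255));n,_,st,ce=cv2.connectedComponentsWithStats(m)
for i in range(1,n):
    if st[i,4]>100: print(st[i],ce[i],px2w("wrist",*ce[i],.035),px2w("wrist",*ce[i],.028))
print(bot.sense()['position'])
E
```

```text
time_s: 7.25
position: [0.43, -0.13, 0.1297]
tcp_rot: [-2.221, -2.219, 0.0]
ft_force: [-0.6, 0.7, 0.8]
gripper_width: -0.002
gripper_force: 0.0
[ 304  193   44   43 1449] [325.64458247 214.52311939] [ 0.43172319 -0.13268889  0.035     ] [ 0.43178529 -0.13526725  0.028     ]
[ 0.43016284 -0.12970452  0.12982202]
```

View pics/w.png

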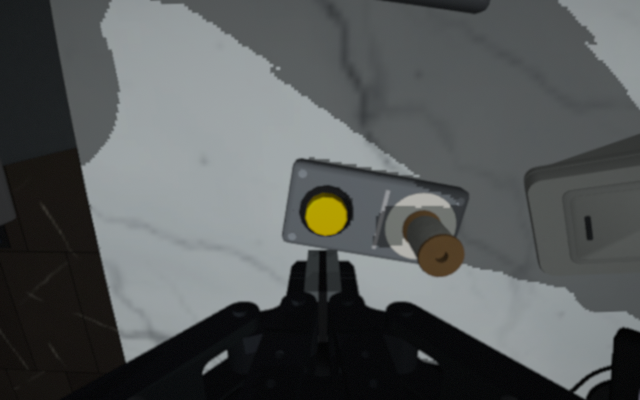

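This is the white stand, with its cap at (326,214), 2–3 mm to the side of the tips. I correct for that while descending.

```bash
python3 -m pendant '[[[-0.04,0.02,0.4],[0,0,0]],[[0,0,0.4],[0,0,0]],[[0,0,0.4],[0,0,0]],[[0,0,0],[0,0,0]],[[0,0,0.05],[0,0,0]],[[0,0,0.05],[0,0,0]],[[0,0,0.04],[0,0,0]],[[0,0,0.03],[0,0,0]],[[0,0,0.02],[0,0,0]],[[0,0,0],[0,0,0]]]'
```

```text
time_s: 8.55
position: [0.4319, -0.1333, 0.047]
tcp_rot: [2.222, 2.22, -0.0]
ft_force: [1.5, -0.3, 2.6]
gripper_width: -0.001
gripper_force: 1.4
```

```bash
python3 -m pendant '[[[0,0,0.01],[0,0,0]],[[0,0,0.005],[0,0,0]],[[0,0,0],[0,0,0]]]'
```

```text
time_s: 8.93
position: [0.432, -0.1334, 0.047]
tcp_rot: [2.221, 2.22, -0.0]
ft_force: [-1.0, 0.1, 11.9]
gripper_width: -0.002
gripper_force: 5.8
```

```bash
python3 -m pendant '[[[0,0,-0.4],[0,0,0]],[[0,0,-0.5],[0,0,0]],[[0,0,-0.5],[0,0,0]],[[0,0,0],[0,0,0]]]'
python3 -m pendant '[[[0.8,0.045,0],[0,0,0]],[[0.8,0.045,0],[0,0,0]],[[0.8,0.045,0],[0,0,0]],[[0.8,0.045,0],[0,0,0]],[[0.8,0.045,0],[0,0,0]],[[0.8,0.045,0],[0,0,0]],[[0.8,0.045,0],[0,0,0]],[[0.8,0.045,0],[0,0,0]],[[0.8,0.045,0],[0,0,0]],[[0.8,0.045,0],[0,0,0]]]'
python3 -m pendant '[[[0,0,0],[0,0,0]],[[0,0,0],[0,0,0]]]'
python3 - <<'E'
from h import *
im=save("wrist","r")[:,:,::-1];h=cv2.cvtColor(im,cv2.COLOR_BGR2HSV)
m=cv2.inRange(h,(24,140,60),(34,255,255));n,_,st,ce=cv2.connectedComponentsWithStats(m)
for i in range(1,n):
    if st[i,4]>100: print(st[i],ce[i],px2w("wrist",*ce[i],.035))
print(bot.sense()['position'])
E
```

```text
time_s: 9.43
position: [0.4324, -0.1337, 0.1318]
tcp_rot: [2.22, 2.219, 0.0]
ft_force: [-0.4, 0.1, -0.6]
gripper_width: 0.002
gripper_force: 0.0
time_s: 10.68
position: [0.4581, 0.3481, 0.1282]
tcp_rot: [-2.222, -2.221, 0.004]
ft_force: [0.6, 0.3, -0.4]
gripper_width: -0.001
gripper_force: 0.0
time_s: 10.92
position: [0.4582, 0.3462, 0.1286]
tcp_rot: [-2.221, -2.221, 0.004]
ft_force: [1.1, 0.1, -0.7]
gripper_width: -0.0
gripper_force: 0.0
[ 305  185   43   42 1443] [326.15869716 205.8004158 ] [0.46033137 0.34931223 0.035     ]
[598 299  42  36 582] [622.2371134  314.61512027] [0.69565413 0.25757823 0.035     ]
[0.45848403 0.34590645 0.12902684]
```

View pics/r.png

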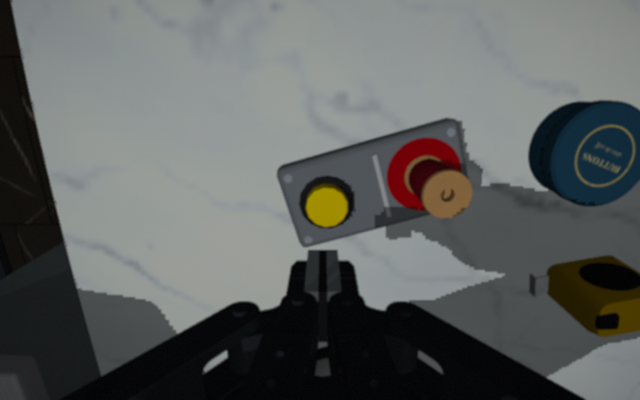

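The view shows the red stand, cap at (326,206), spool clear. I shift Y +3.3 mm and X +1.8 mm, then press.

```bash
python3 -m pendant '[[[0.055,0.03,0.4],[0,0,0]],[[0,0,0.4],[0,0,0]],[[0,0,0.38],[0,0,0]],[[0,0,0],[0,0,0]],[[0,0,0.05],[0,0,0]],[[0,0,0.05],[0,0,0]],[[0,0,0.04],[0,0,0]],[[0,0,0.03],[0,0,0]],[[0,0,0.015],[0,0,0]],[[0,0,0],[0,0,0]]]'
```

```text
time_s: 12.22
position: [0.461, 0.3504, 0.0482]
tcp_rot: [2.222, 2.221, 0.001]
ft_force: [1.5, -1.1, 2.3]
gripper_width: -0.002
gripper_force: 1.3
```

```bash
python3 -m pendant '[[[0,0,0.015],[0,0,0]],[[0,0,0.015],[0,0,0]],[[0,0,0],[0,0,0]]]'
```

```text
time_s: 12.6
position: [0.461, 0.3504, 0.047]
tcp_rot: [2.222, 2.221, 0.001]
ft_force: [0.4, -1.4, 8.4]
gripper_width: 0.002
gripper_force: 4.3
```

```bash
python3 -m pendant '[[[0,0,-0.4],[0,0,0]],[[0,0,-0.5],[0,0,0]],[[0,0,-0.5],[0,0,0]],[[-0.78,0.037,0],[0,0,0]],[[-0.78,0.037,0],[0,0,0]],[[-0.78,0.037,0],[0,0,0]],[[-0.78,0.037,0],[0,0,0]],[[0,0,0],[0,0,0]],[[0,0,0],[0,0,0]]]'
python3 - <<'E'
from h import *
im=save("wrist","b")[:,:,::-1];h=cv2.cvtColor(im,cv2.COLOR_BGR2HSV)
m=cv2.inRange(h,(8,90,60),(28,255,255));n,_,st,ce=cv2.connectedComponentsWithStats(m)
for i in range(1,n):
    if st[i,4]>100: print(st[i],ce[i],px2w("wrist",*ce[i],.061))
print(bot.sense()['position'])
E
```

```text
time_s: 13.72
position: [0.4691, 0.1633, 0.1299]
tcp_rot: [-2.222, -2.22, 0.001]
ft_force: [-0.3, 0.0, 0.1]
gripper_width: -0.002
gripper_force: 0.0
[ 581   13   59   55 2616] [613.32530581  42.63608563] [0.6260706  0.26898665 0.061     ]
[311 209  29  28 636] [324.95125786 223.02672956] [0.47003245 0.16474212 0.061     ]
[ 547  208   48   61 1187] [572.1390059  236.78011794] [0.626951   0.15495033 0.061     ]
[609 258  26  25 469] [621.52878465 270.56929638] [0.66802715 0.13001059 0.061     ]
[0.46910992 0.16375509 0.12991329]
```

View pics/b.png

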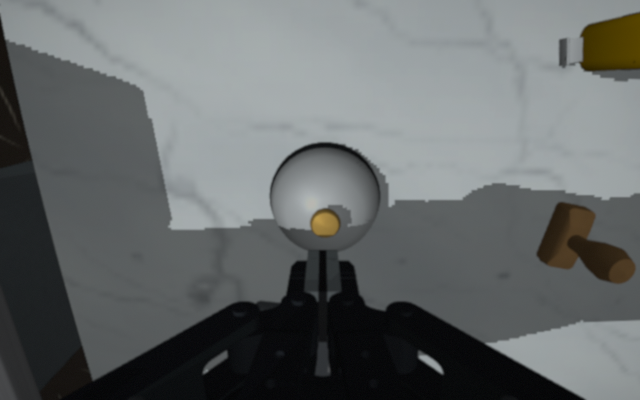

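The bell button is at (325,223), within 1 mm of the tips. I descend, then make small steps.

```bash
python3 -m pendant '[[[0.015,0.015,0.38],[0,0,0]],[[0,0,0.37],[0,0,0]],[[0,0,0],[0,0,0]],[[0,0,0.03],[0,0,0]],[[0,0,0.02],[0,0,0]],[[0,0,0.01],[0,0,0]],[[0,0,0],[0,0,0]]]'
```

```text
time_s: 14.65
position: [0.4706, 0.1639, 0.0819]
tcp_rot: [2.222, 2.221, 0.0]
ft_force: [-0.5, 0.1, 1.1]
gripper_width: -0.002
gripper_force: 0.0
```

```bash
python3 -m pendant '[[[0,0,0.015],[0,0,0]],[[0,0,0.015],[0,0,0]],[[0,0,0],[0,0,0]]]'
```

```text
time_s: 15.02
position: [0.4706, 0.1639, 0.0802]
tcp_rot: [2.222, 2.221, 0.0]
ft_force: [-1.6, -0.6, 3.0]
gripper_width: 0.004
gripper_force: 1.8
```

```bash
python3 -m pendant '[[[0,0,0.01],[0,0,0]],[[0,0,0.01],[0,0,0]],[[0,0,0],[0,0,0]]]'
```

```text
time_s: 15.4
position: [0.4707, 0.1639, 0.0798]
tcp_rot: [2.221, 2.221, 0.001]
ft_force: [-4.1, -1.8, 13.4]
gripper_width: -0.001
gripper_force: 6.4
```

The button is on its stop, so the bell has rung. I retreat straight up and check the scene.

```bash
python3 -m pendant '[[[0,0,-0.1],[0,0,0]],[[0,0,-0.4],[0,0,0]],[[0,0,-0.9],[0,0,0]],[[0,0,-0.9],[0,0,0]],[[0,0,-0.5],[0,0,0]],[[0,0,0],[0,0,0]],[[0,0,0],[0,0,0]]]'
python3 - <<'E'
from h import *
save("top","ft");save("scene","fs")
a=cv2.imread("pics/ft.png")[150:290,190:470];b=cv2.imread("pics/fs.png")[140:320,160:460]
cv2.imwrite("pics/f.png",np.vstack([cv2.resize(a,(560,280)),cv2.resize(b,(560,300))]))
E
```

```text
time_s: 16.27
position: [0.4701, 0.1639, 0.2456]
tcp_rot: [-2.221, -2.22, 0.002]
ft_force: [0.2, -0.0, -0.7]
gripper_width: 0.0
gripper_force: 0.0
```

View pics/f.png

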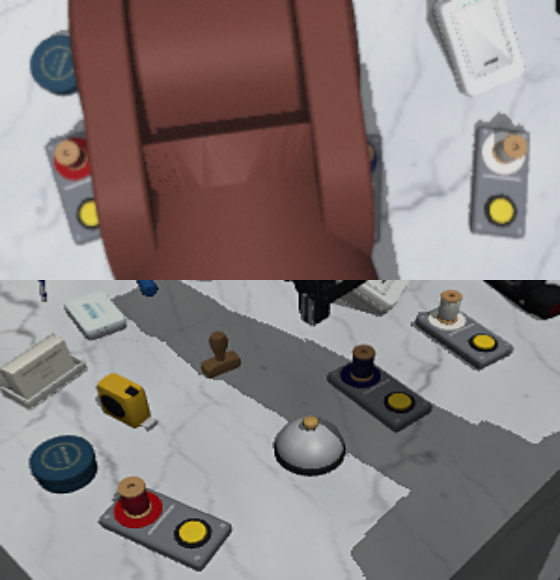

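The lower half (scene view) shows the red cap (193,533), navy cap (400,402) and white cap (484,342) all low in their stands. The spools are upright, the bell is in place at (310,445), the bystanders have not moved, and the gripper is clear.

```bash
python3 -c "
from bench import bot
print(bot.sign_off())"
```

```text
the job is handed in; nothing more can be done
None
```

I pressed the navy, white and red caps down to their stops in that order, then pressed the near bell's button to its stop, and handed the job in at about 16 s with the spools upright and the gripper clear; sign-off returned no verdict.

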